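# Pull the push-on knob off the speed controller

## Task

Take the big push-on knob off the speed controller so that the nut on its shaft can be reached: it fits snugly inside its guard, so do not finger it there, but hook the forked knob puller under it from the guard's open side and draw it straight up until it pops off, leaving the controller where it stands. Stand the knob on the worktop, slide the puller out from under it and leave the puller standing upright on the worktop. Then take the knob in the fingers and put it in the parts tray, flat on the tray's floor and right way up, with the other things on the bench left alone.

Things in the scene. Friction and masses are not known exactly. Their poses are not given: they have to be found in the camera images.
- controller: Speed controller: grey box 142 x 182 mm, aluminium top panel 61 mm above the worktop, loose on rubber feet, 2.6 kg. Origin: centre of its underside; z up. Its front, with a round black socket and vent slots, is the -x side, roughly towards the robot. On the panel, 12 mm in front (-x) of the centre, stands the black knob in its guard.
- knob_guard (a point): Middle of the guard's back rod (axis), 40 mm above the panel, 44.5 mm behind (+x of) the knob's axis; axes as the controller's. The guard is a U of 8 mm steel rod: this rod and two side rods with axes 44.5 mm either side of the knob, tops 44 mm above the panel, level with the knob's top; posts at the corners. Gap to the knob 9.5 mm: no room for fingers. It is open to the front (-x).
- shaft_seat (a point): Where the centre of the knob's underside sits when the knob is home: on the shaft's axis, 65 mm above the worktop, 4 mm above the panel. Axes as the controller's; the knob comes off along +z. Spring catches in the shaft hold the knob: it lets go at a straight upward pull of about 15 to 22 N, within the first 6 mm, and is clear of the shaft after 14 mm.
- knob: Black knob with a bright disc on top, 40 mm tall, about 90 g. Origin: centre of its underside, z up. Hub of 28 mm diameter from 0 to 14 mm; above it the wide head, 62 mm diameter from 14 to 22 mm, 60 mm from 22 to 40 mm. Seated, there is a free gap 18 mm high between the panel and the underside of the head. Off the shaft it stands steadily on its hub.
- puller: Knob puller, 140 mm tall, about 280 g, standing upright on its flat fork. Origin: on the fork's underside, straight below the handle's axis; z up, x towards the tips of the tines (open end). Fork 58 mm wide, x = -46 to +31 mm; two tines 5 mm thick and 11 mm wide, the slot between them 36 mm wide, from x = -24 mm to the open end; upturned tips at x = 27 to 31 mm, 8 mm high in all.
- puller_handle (a point): Middle of the upright wooden handle, 110 mm above the fork's underside; axes as the puller's. The handle is 24 mm along x, 30 mm along y, from z = 70 to 140 mm above the fork's underside. It stands on a bridge (58 to 64 mm above the fork's underside, x up to +14 mm), which a strap 40 mm wide at the back of the fork (x = -46 to -41 mm) carries.
- puller_fork (a point): Point in the slot, on the handle's axis, level with the tops of the tines (5 mm above the fork's underside); axes as the puller's. A knob is hooked when its axis is here (within 4 mm). Lifted, its head rides on the tines between the upturned tips and the strap, its hub reaching 9 mm below the fork. When a knob stands on the worktop, a level fork 1 to 5 mm above the worktop slides out freely.
- tray: Square plywood parts tray, 150 x 150 mm, 36 mm high, walls and floor 8 mm thick, open on top, empty, 0.45 kg. Origin: centre of its underside; the floor inside is 8 mm above it, 134 x 134 mm. There is no room in it to slide the puller out from under a knob.
- screwdriver: Bystander: slotted screwdriver with a blue handle, 211 mm long, lying on the bench beyond the work.
- tape_measure: Bystander: yellow pocket tape measure, 99 mm long, 66 mm high, on the bench beyond the work.
- sanding_block: Bystander: sanding block 63 x 119 x 36 mm, on the bench beyond the work.
There are look-alikes about, which are no part of the job. There is more than one size of the tray; the job needs the larger. Leave any purple look-alike of the knob alone.

How it is judged:
By the outcome, as a careful person would: the job done as asked, in the order asked, and still so for the second after the job is handed in, with the robot touching nothing.
It also fails if it takes over 58 s, if anything falls off the work surface, if the arm or the gripper's body presses on something with over 40 N, if the wrist force passes 120 N, or if a joint passes its speed limit or range.

## Robot

A 7-joint arm with a two-finger parallel gripper is mounted at the origin on a cart in front of the work surface, level with it; the furniture and walls round the work are solid. World frame = base frame: x ahead of the robot, y to its left, z up, the work surface at z = 0. Lengths are in m, angles in rad, forces in N, time in s.
With the tool pointing down it reaches from about 0.425 to 0.925 m from the base axis. Payload 6.8 kg.
Tool frame: the origin (TCP) lies midway between the tips of the shut fingers; the grasp point (between the pads) lies 19 mm behind it; z points along the fingers, y is the line along which they close (so a half turn about z gives the same grasp; the last joint's range is limited). The gripper opens to 85 mm and grips with 20 to 120 N. Pads are 22 mm wide; open, the fingers measure 114 mm over their backs; the gripper's body (76 mm by 85 mm) begins 54 mm behind the grasp point. The pads swing forward as they close: fully open they stand 13 mm farther back than shut.
Start: joints at [-1.285, 0.477, 0.022, 1.555, -0.011, 1.109, -0.083], TCP at [0.259, 0.623, 0.231] pointing down, gripper open.
Joint ranges: [-2.96, 2.96], [-0.34, 2.1], [-1.41, 1.46], [0.24, 2.44], [-1.37, 4.51], [0.17, 1.92], [-2.96, 2.96]. Speed limits (rad/s): [2.39, 2.39, 3.14, 3.14, 3.14, 3.14, 3.14].

## Interface

Orientations are given as a unit quaternion [w, x, y, z].
In Python, from station import bot, imaging gives the robot as it stands.
- The arm moves only by the tool move_arm, never from a script. Its argument "commands" is a list that holds one entry, the list of rows, each a list of 7 numbers: the shift along the tool's x, y, z in m, then the turn, a rotation vector about the tool's x, y, z in degrees, then the finger opening in m, from 0 to 0.0854. In form: [[[x, y, z, rx, ry, rz, grip], ...]]. A call has 1 to 20 rows; each row shifts and turns the commanded pose from where the row before left it, along the tool's axes as they then stand; what a row does not reach is not made up. A row lasts 1/8 s, in which the tool goes at most 62.5 mm and 10.7 degrees, less where a joint would pass 70% of its speed; a pose out of reach is approached as far as the arm can. A call is refused whole if a number of a shift passes 0.0625 or a number of a turn 10.7, either way. A call with a gripper value outside its range is refused whole. The fingers move at their own pace and stop on an object; "squeeze" is the grip in N (left out, the last holds). Time passes only in rows, so rows that do not move let the fingers close. It gives the time, the measured TCP pose, the force, the opening and the grip force at its end, in the units of the state.
- bot.get_obs(): the state, without advancing time (a new reading comes with each control period).
- imaging.read_camera(name): name is "side" or "top" or "wrist"; returns the picture (400x640x3 uint8, red, green, blue); there is no depth.
- imaging.calibration(name): a dict with "intrinsics" (3x3 intrinsics, pixels), "extrinsics" (4x4, takes a point from camera to world coordinates); the wrist camera has in their place "mount" (4x4, takes a point from camera to tool coordinates, whose origin is the TCP and whose axes are the flange's). Camera axes: x right, y down, z forward; pixel columns grow to the right and rows downward; lengths in m; the calibration is good to about 2 mm. The wrist camera is an equidistant fisheye: a pixel r from the principal point sees the ray r / f radians off the axis. A picture is of the moment at which its call begins: read the wrist's pose just before it. calibration takes no time and is no camera call.
- bot.hand_in(): hands the job in; it is judged then, once.
The state is a dict: "t": time; "q": joint angles; "joint_vel": joint speeds; "joint_torque": joint torques, N m; "eef_pos": TCP position; "tool_rot": TCP orientation; "contact_force": force on the tool from outside, world axes, zero at the start; "torque": the same for the moment, N m; "gripper_width": opening from 0.0 (shut) to 1.0 (fully open); "grasp_force": force on a finger pad.
Only numpy, scipy, OpenCV 4.12 (cv2) and the standard library are available. Lean on these libraries where they do the work, as an engineer would, in place of code of your own. Each camera call takes 0.05 s, during which the arm holds its last target. There are 200 camera calls.

## Working session

There is one attempt and no reset: what is moved stays moved. The work goes in short steps, Python scripts to look and compute and a tool call to move; the robot and the scene stay as the last step left them, time stands still between calls to the robot, and variables do not carry over. Pictures are saved under pics/ and viewed, at most 10 in all, crops included, and the job is handed in when it is done.

Besides the shell and the picture viewer there is one more tool, called after "Call:" in YAML: its name, and indented under it one key for each argument. move_arm: Moves the arm, as the interface text tells. Its arguments: {"type":"object","properties":{"commands":{"type":"array","items":{"type":"array","items":{"type":"array","items":{"type":"number"}}}},"squeeze":{"type":"number"}},"required":["commands"]}

```bash
mkdir -p pics; ls; cat > h.py <<'E'
import numpy as np, cv2
from station import bot, imaging
from scipy.spatial.transform import Rotation as R
def snap(n,f):
    im=imaging.read_camera(n); cv2.imwrite('pics/'+f,im[:,:,::-1]); return im
def ray(name,u,v,pose=None):
    c=imaging.calibration(name);K=np.array(c['intrinsics'])
    x=(u-K[0,2])/K[0,0];y=(v-K[1,2])/K[1,1]
    if 'mount' in c:
        r=np.hypot(x,y);d=np.array([x/r*np.sin(r),y/r*np.sin(r),np.cos(r)]) if r>0 else np.array([0,0,1.])
        T=np.eye(4);q=pose['tool_rot'];T[:3,:3]=R.from_quat([q[1],q[2],q[3],q[0]]).as_matrix();T[:3,3]=pose['eef_pos']
        E=T@np.array(c['mount'])
    else:
        d=np.array([x,y,1.]);E=np.array(c['extrinsics'])
    d=E[:3,:3]@d;return E[:3,3],d/np.linalg.norm(d)
def plane(name,u,v,z,pose=None):
    o,d=ray(name,u,v,pose);return o+d*(z-o[2])/d[2]
E
python3 - <<'E'
from h import *
o=bot.get_obs();print({k:np.round(v,3) for k,v in o.items()})
a=snap('top','top0.png');b=snap('side','side0.png')
for n in('top','side','wrist'):
    c=imaging.calibration(n);print(n,{k:np.round(v,3).tolist() for k,v in c.items() if k!='name' and not isinstance(v,str)})
E
```

```text
pics
{'t': np.float64(0.0), 'q': array([-1.285,  0.478,  0.022,  1.556, -0.012,  1.109, -0.083]), 'joint_vel': array([-0.   , -0.   , -0.001,  0.   , -0.001, -0.   ,  0.   ]), 'joint_torque': array([ 1.0000e-03, -5.9645e+01,  1.6090e+00, -2.8120e+01,  1.3000e-02,
        9.0000e-03,  0.0000e+00]), 'eef_pos': array([0.259, 0.623, 0.23 ]), 'tool_rot': array([-0.   ,  0.196,  0.981, -0.001]), 'contact_force': array([ 0.041,  0.142, -0.539]), 'torque': array([0.03 , 0.009, 0.031]), 'grasp_force': np.float64(0.0), 'gripper_width': np.float64(1.006)}
top {'intrinsics': [[457.611, 0.0, 314.514], [0.0, 457.611, 196.162], [0.0, 0.0, 1.0]], 'extrinsics': [[-0.029, -0.989, 0.145, 0.393], [-0.999, 0.031, 0.015, 0.253], [-0.019, -0.144, -0.989, 1.298], [0.0, 0.0, 0.0, 1.0]]}
side {'intrinsics': [[387.731, 0.0, 316.521], [0.0, 387.731, 207.679], [0.0, 0.0, 1.0]], 'extrinsics': [[0.921, -0.12, 0.371, 0.236], [-0.39, -0.322, 0.863, -0.566], [0.016, -0.939, -0.343, 0.449], [0.0, 0.0, 0.0, 1.0]]}
wrist {'intrinsics': [[309.707, 0.0, 315.939], [0.0, 309.707, 199.346], [0.0, 0.0, 1.0]], 'mount': [[0.0, -0.956, -0.293, 0.074], [1.0, 0.0, -0.0, 0.002], [0.0, -0.293, 0.956, -0.143], [0.0, 0.0, 0.0, 1.0]]}
```

View pics/top0.png

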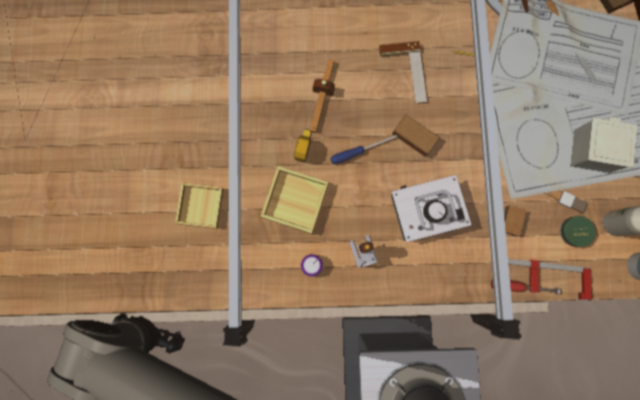

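View pics/side0.png

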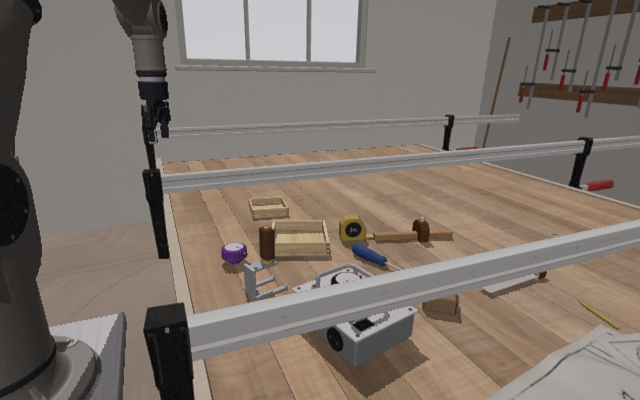

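Top view: large tray (295,200) versus small tray (200,206), with the large one fitting 150 mm. The black knob is on the controller (436,210), and the purple look-alike at (312,265) stays put. The puller is at (364,250). Rails run at columns ~235 and ~490, and the arm starts outside the left one. Next I'll measure.

```bash
python3 - <<'E'
from h import *
im=cv2.imread('pics/top0.png'); 
c=cv2.resize(im[150:300,240:490],None,fx=3.2,fy=3.2,interpolation=cv2.INTER_CUBIC); cv2.imwrite('pics/c1.png',c)
s=cv2.imread('pics/side0.png'); cv2.imwrite('pics/c2.png',cv2.resize(s[190:370,210:430],None,fx=3.3,fy=3.3,interpolation=cv2.INTER_CUBIC))
for z in (0,.1,.2,.3): print(z,[np.round(plane('top',*p,z)[:2],3) for p in((235,322),(235,5),(500,322),(478,5))])
for y in (.35,.4,.43,.46):
    o,d=ray('side',155,175);print('side post',y,np.round(o+d*(y-o[1])/d[1],3))
    o,d=ray('side',585,145);print(np.round(o+d*(y-o[1])/d[1],3))
# big tray: pale yellow mask
hsv=cv2.cvtColor(im,cv2.COLOR_BGR2HSV)
print(hsv[200,295],hsv[206,200],hsv[200,340])
E
```

```text
0 [array([0.238, 0.502]), array([1.182, 0.498]), array([ 0.219, -0.226]), array([ 1.153, -0.24 ])]
0.1 [array([0.25 , 0.482]), array([1.122, 0.479]), array([ 0.233, -0.189]), array([ 1.094, -0.202])]
0.2 [array([0.262, 0.463]), array([1.061, 0.46 ]), array([ 0.246, -0.152]), array([ 1.036, -0.164])]
0.3 [array([0.274, 0.444]), array([1.   , 0.442]), array([ 0.26 , -0.115]), array([ 0.977, -0.126])]
side post 0.35 [0.234 0.35  0.213]
[1.696 0.35  0.193]
side post 0.4 [0.234 0.4   0.2  ]
[1.776 0.4   0.179]
side post 0.43 [0.233 0.43  0.193]
[1.823 0.43  0.171]
side post 0.46 [0.233 0.46  0.185]
[1.871 0.46  0.162]
[ 25 105 197] [ 25 103 196] [ 15 117 179]
```

View pics/c1.png

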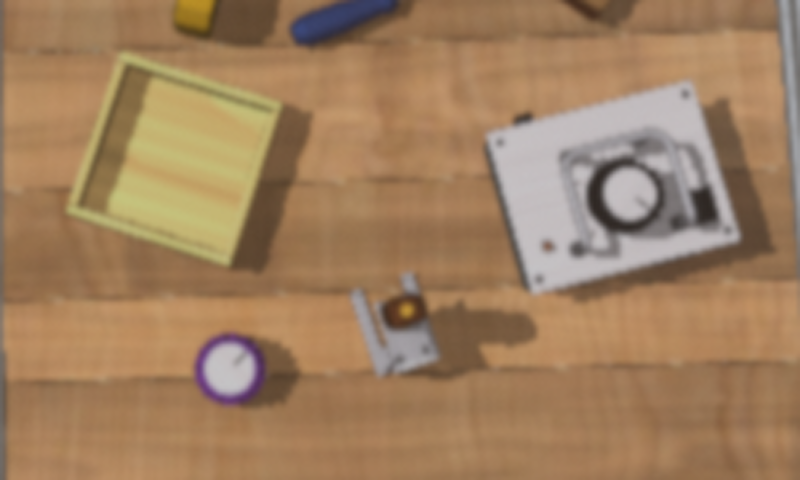

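View pics/c2.png

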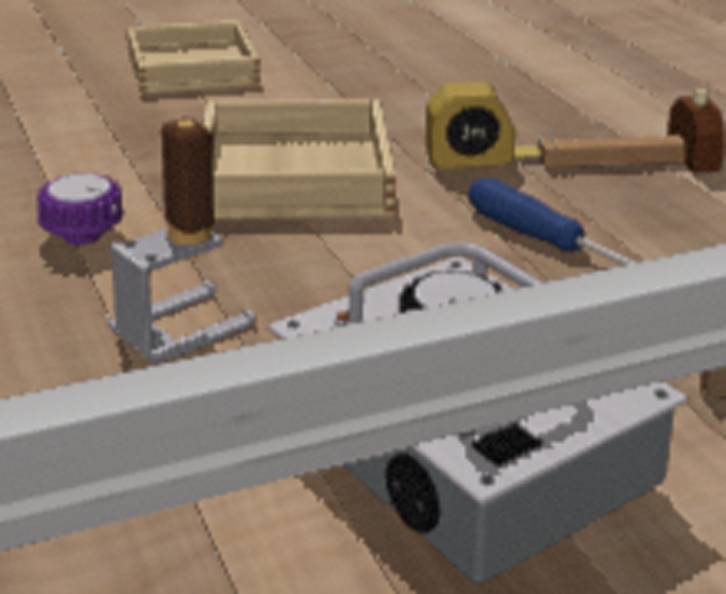

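The crop shows the controller panel corners, the knob disc at crop (628,193), the puller's handle top (407,311) with its tines pointing up-image (+x), and the tray rim corners. The guard opens towards the robot. I'll convert these to world positions.

```bash
python3 - <<'E'
from h import *
P=lambda u,v,z: plane('top',240+u/3.2-.35,150+v/3.2-.35,z)[:2]
def quad(pts,z):
    q=np.array([P(*p,z) for p in pts]); print(np.round(q,3).tolist(),'c',q.mean(0).round(4))
    e=np.roll(q,-1,0)-q; print('len',np.linalg.norm(e,axis=1).round(3),'ang',np.degrees(np.arctan2(e[:,1],e[:,0])).round(1)); return q
quad([(487,130),(690,82),(740,240),(530,293)],.061)
quad([(122,53),(282,103),(232,267),(68,212)],.036)
print('knob',P(628,193,.105))
h=P(407,311,.140); m=(P(357,293,.006)+P(409,275,.006))/2
d=m-h; print('handle',h,'tips mid',m,np.linalg.norm(d),np.degrees(np.arctan2(d[1],d[0])))
t=P(409,275,.006)-P(357,293,.006);print('tips',np.linalg.norm(t),np.degrees(np.arctan2(t[1],t[0]))+90)
b=P(438,357,.064)-P(384,375,.064);print('bridge back',np.linalg.norm(b),np.degrees(np.arctan2(b[1],b[0]))+90, (P(438,357,.064)+P(384,375,.064))/2)
# side handle top
c2=(186,122); u,v=210+c2[0]/3.3,190+c2[1]/3.3
print('side handle top',plane('side',u,v,.140), plane('side',210+455/3.3,190+290/3.3,.105))
E
```

```text
[[0.584, 0.059], [0.62, -0.116], [0.484, -0.148], [0.444, 0.031]] c [ 0.5329 -0.0433]
len [0.179 0.14  0.183 0.142] ang [ -78.4 -166.8  102.4   11.6]
[[0.666, 0.372], [0.617, 0.233], [0.475, 0.281], [0.527, 0.422]] c [0.5715 0.3268]
len [0.148 0.15  0.15  0.148] ang [-109.4  161.4   69.8  -19.5]
knob [ 0.52144536 -0.04561797]
handle [0.42994233 0.14189499] tips mid [0.45835082 0.14904255] 0.029293852541118992 14.122454761532495
tips 0.04844431380246032 17.30031829888827
bridge back 0.04745852862133394 16.555802117519363 [0.38677787 0.13334415]
side handle top [0.42951893 0.14112835 0.14      ] [ 0.52031682 -0.04666031  0.105     ]
```

Call:
move_arm:
  commands:
    - [[0, 0, -0.045, 0, 0, 0, 0.0854], [0, 0, -0.045, 0, 0, 0, 0.0854], [-0.0286, -0.0316, 0, 0, 0, 0, 0.0854], [-0.0286, -0.0316, 0, 0, 0, 0, 0.0854], [-0.0286, -0.0316, 0, 0, 0, 0, 0.0854], [-0.0286, -0.0316, 0, 0, 0, 0, 0.0854], [-0.0286, -0.0316, 0, 0, 0, 0, 0.0854], [-0.0286, -0.0316, 0, 0, 0, 0, 0.0854], [-0.0286, -0.0316, 0, 0, 0, 0, 0.0854], [-0.0286, -0.0316, 0, 0, 0, 0, 0.0854], [-0.0286, -0.0316, 0, 0, 0, 0, 0.0854], [-0.0286, -0.0316, 0, 0, 0, 0, 0.0854], [-0.0286, -0.0316, 0, 0, 0, 0, 0.0854], [-0.0286, -0.0316, 0, 0, 0, 0, 0.0854], [0, 0, 0, 0, 0, -9.8, 0.0854], [0, 0, 0, 0, 0, -9.8, 0.0854], [0, 0, 0, 0, 0, -9.8, 0.0854], [0, 0, 0, 0, 0, -9.8, 0.0854]]

```text
t: 2.35
eef_pos: [0.4301, 0.1413, 0.321]
tool_rot: [-0.0, -0.147, 0.989, -0.0]
contact_force: [0.5, 0.7, -0.6]
gripper_width: 1.001
grasp_force: 0.0
```

```bash
cat >> h.py <<'E'
def st():
    o=bot.get_obs();q=o['tool_rot'];M=R.from_quat([q[1],q[2],q[3],q[0]]).as_matrix()
    print('t',round(float(o['t']),2),'p',np.round(o['eef_pos'],4),'a',round(np.degrees(np.arctan2(M[1,0],M[0,0])),2),'zaxis',np.round(M[:,2],4),'F',np.round(o['contact_force'],1),'w',round(float(o['gripper_width']),3),'gf',o['grasp_force'],'q',np.round(o['q'],2));return o,M
def go(x,y,z,a):
    o,M=st(); d=M.T@(np.array([x,y,z])-o['eef_pos']); cur=np.degrees(np.arctan2(M[1,0],M[0,0]))
    print('tool shift',np.round(d,4),'rz',round(-((a-cur+180)%360-180),2))
E
python3 - <<'E'
from h import *
go(.430,.1415,.085,196.5); p=bot.get_obs(); snap('wrist','w1.png')
E
```

```text
t 2.35 p [0.4301 0.1413 0.321 ] a -163.05 zaxis [-6.e-04 -3.e-04 -1.e+00] F [ 0.5  0.7 -0.6] w 1.001 gf 0.0 q [-0.77  0.01  0.32  1.96 -0.    1.18  1.42]
tool shift [-1.00e-04  3.00e-04  2.36e-01] rz 0.45
```

View pics/w1.png

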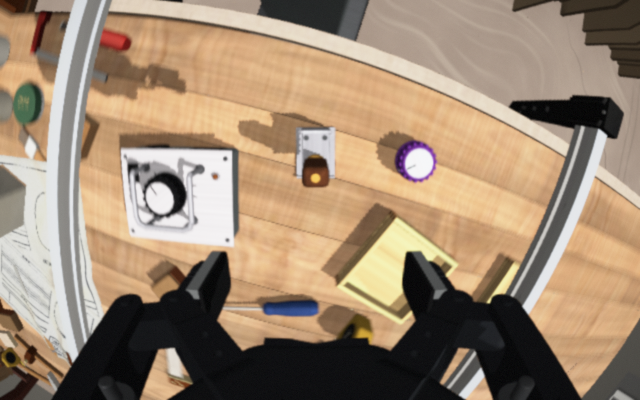

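Wrist view: puller handle dot at (316,178), with the bridge's back edge square to the image at row 128. The purple knob is at (417,161), and the rest is as measured from the top.

```bash
python3 - <<'E'
from h import *
p=bot.get_obs()
print(plane('wrist',316,178,.140,p)[:2])
a=plane('wrist',299,128,.064,p);b=plane('wrist',335,128,.064,p);print(a,b,np.degrees(np.arctan2((b-a)[1],(b-a)[0])), (a+b)/2)
c=[plane('wrist',*q,.061,p)[:2] for q in((122,150),(238,150),(235,246),(125,238))];print(np.round(c,3),np.mean(c,0))
print('knob',plane('wrist',161,197,.105,p))
E
```

```text
[0.43153553 0.14265336]
[0.39162397 0.10725085 0.064     ] [0.37780853 0.15137273 0.064     ] 107.38637952072834 [0.38471625 0.12931179 0.064     ]
[[ 0.49  -0.145]
 [ 0.443  0.037]
 [ 0.582  0.064]
 [ 0.635 -0.123]] [ 0.53742422 -0.04166241]
knob [ 0.52264437 -0.04351413  0.105     ]
```

Call:
move_arm:
  commands:
    - [[0, 0, 0.04, 0, 0, 0, 0.0854], [0, 0, 0.04, 0, 0, 0, 0.0854], [0, 0, 0.04, 0, 0, 0, 0.0854], [0, 0, 0.04, 0, 0, 0, 0.0854], [0, 0, 0.04, 0, 0, 0, 0.07], [0, 0, 0.036, 0, 0, 0, 0.06], [0, 0, 0, 0, 0, 0, 0.045], [0, 0, 0, 0, 0, 0, 0.02], [0, 0, 0, 0, 0, 0, 0.02], [0, 0, 0, 0, 0, 0, 0.02], [0, 0, 0, 0, 0, 0, 0.02]]
  squeeze: 90

```text
t: 3.78
eef_pos: [0.4311, 0.1418, 0.0861]
tool_rot: [0.001, -0.145, 0.989, 0.0]
contact_force: [-0.8, -1.4, 3.9]
gripper_width: 0.346
grasp_force: 88.8
```

```bash
python3 - <<'E'
from h import *
go(.430,.1415,.085,196.5)
E
```

```text
t 3.77 p [0.4311 0.1418 0.0861] a -163.37 zaxis [ 0.0015  0.001  -1.    ] F [-0.8 -1.4  3.9] w 0.346 gf 88.79475831985474 q [-0.7   0.34  0.29  2.21 -0.17  0.61  1.57]
tool shift [ 0.0011 -0.      0.0011] rz 0.13
```

Call:
move_arm:
  commands:
    - [[0, 0, -0.01, 0, 0, 0, 0.02], [0, 0, -0.03, 0, 0, 0, 0.02], [0, 0, -0.045, 0, 0, 0, 0.02], [0, 0, -0.045, 0, 0, 0, 0.02], [0.003, -0.0143, 0, 0, 0, 0, 0.02], [0.006, -0.0285, 0, 0, 0, 0, 0.02], [0.006, -0.0285, 0, 0, 0, 0, 0.02], [0.006, -0.0285, 0, 0, 0, 0, 0.02], [0.006, -0.0285, 0, 0, 0, 0, 0.02], [0.006, -0.0285, 0, 0, 0, 0, 0.02], [0.006, -0.0285, 0, 0, 0, 0, 0.02], [0.003, -0.0142, 0, 0, 0, 4.4, 0.02], [0, 0, 0, 0, 0, 0, 0.02], [0, 0, 0, 0, 0, 0, 0.02]]

```text
t: 5.52
eef_pos: [0.4471, -0.0606, 0.215]
tool_rot: [-0.0, -0.107, 0.994, 0.0]
contact_force: [0.0, 1.3, -2.3]
gripper_width: 0.34
grasp_force: 88.5
```

```bash
python3 - <<'E'
from h import *
go(.4481,-.0611,.152,192.2); snap('wrist','w2.png'); snap('side','s2.png');t=snap('top','t2.png')
im=cv2.imread('pics/t2.png'); a=cv2.resize(im[160:290,370:490],None,fx=3.3,fy=3.3,interpolation=cv2.INTER_CUBIC)
b=cv2.imread('pics/w2.png')[60:330,60:460]; b=cv2.resize(b,None,fx=1,fy=1)
H=max(a.shape[0],b.shape[0]); f=lambda x:cv2.copyMakeBorder(x,0,H-x.shape[0],0,0,cv2.BORDER_CONSTANT)
cv2.imwrite('pics/m2.png',cv2.hconcat([f(a),f(b)]));print(a.shape)
E
```

```text
t 5.53 p [ 0.4471 -0.0606  0.215 ] a -167.68 zaxis [-7.e-04  4.e-04 -1.e+00] F [ 0.   1.3 -2.3] w 0.34 gf 88.47924470901489 q [-0.49  0.12  0.54  2.11 -0.08  0.92  1.88]
tool shift [-0.0009 -0.0008  0.063 ] rz 0.12
(429, 396, 3)
```

View pics/m2.png

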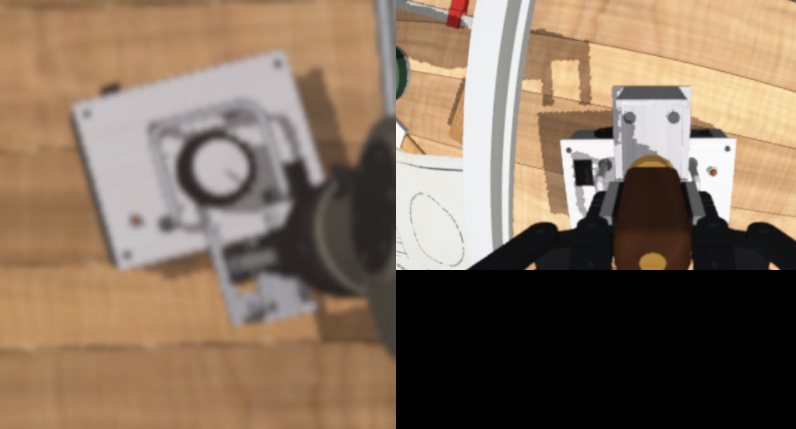

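The wrist view shows the puller centred and square to the controller's front (panel 560–736, puller centre ~652). I'll descend to the slot height next.

Call:
move_arm:
  commands:
    - [[-0.0009, -0.0008, 0.02, 0, 0, 0, 0.02], [0, 0, 0.02, 0, 0, 0, 0.02], [0, 0, 0.016, 0, 0, 0, 0.02], [0, 0, 0.007, 0, 0, 0, 0.02], [0, 0, 0, 0, 0, 0, 0.02], [0, 0, 0, 0, 0, 0, 0.02]]

```text
t: 6.42
eef_pos: [0.4489, -0.0622, 0.1529]
tool_rot: [0.001, -0.107, 0.994, 0.0]
contact_force: [0.1, -0.8, -2.6]
gripper_width: 0.341
grasp_force: 88.7
```

```bash
python3 - <<'E'
from h import *
go(.5214,-.0453,.152,192.2); snap('side','s3.png'); snap('wrist','w3.png')
im=cv2.imread('pics/s3.png'); a=cv2.resize(im[220:340,230:430],None,fx=4,fy=4,interpolation=cv2.INTER_CUBIC)
cv2.imwrite('pics/m3.png',a)
E
```

```text
t 6.42 p [ 0.4489 -0.0622  0.1529] a -167.75 zaxis [ 1.1e-03  2.0e-04 -1.0e+00] F [ 0.1 -0.8 -2.6] w 0.341 gf 88.66085171699524 q [-0.45  0.23  0.52  2.17 -0.16  0.77  1.96]
tool shift [-0.0745  0.0011  0.0009] rz 0.05
```

View pics/m3.png

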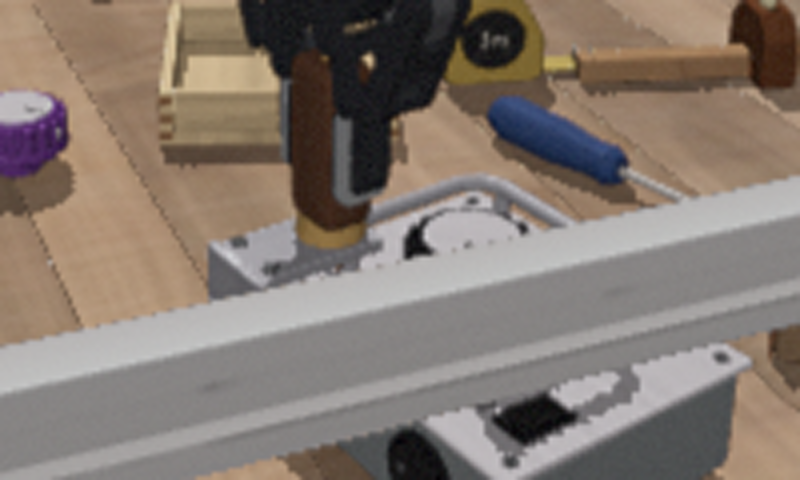

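Call:
move_arm:
  commands:
    - [[-0.006, 0.001, 0, 0, 0, 0, 0.02], [-0.01, 0, 0, 0, 0, 0, 0.02], [-0.01, 0, 0, 0, 0, 0, 0.02], [-0.01, 0, 0, 0, 0, 0, 0.02], [-0.01, 0, 0, 0, 0, 0, 0.02], [0, 0, 0, 0, 0, 0, 0.02]]

```text
t: 7.28
eef_pos: [0.494, -0.0514, 0.1522]
tool_rot: [0.0, -0.107, 0.994, -0.0]
contact_force: [0.2, -0.3, -2.2]
gripper_width: 0.339
grasp_force: 88.7
```

Call:
move_arm:
  commands:
    - [[-0.008, 0, 0, 0, 0, 0, 0.02], [-0.008, 0, 0, 0, 0, 0, 0.02], [-0.008, 0, 0, 0, 0, 0, 0.02], [-0.004, 0, 0, 0, 0, 0, 0.02], [0, 0, 0, 0, 0, 0, 0.02]]

```text
t: 7.9
eef_pos: [0.5207, -0.0455, 0.1522]
tool_rot: [-0.0, -0.107, 0.994, -0.0]
contact_force: [-0.4, -0.2, -3.3]
gripper_width: 0.34
grasp_force: 88.6
```

```bash
python3 - <<'E'
from h import *
go(.5214,-.0453,.152,192.2); snap('wrist','w4.png');snap('top','t4.png')
im=cv2.imread('pics/t4.png'); a=cv2.resize(im[160:260,370:490],None,fx=3.3,fy=3.3,interpolation=cv2.INTER_CUBIC)
b=cv2.imread('pics/w4.png')[40:370,130:530]
H=max(a.shape[0],b.shape[0]); f=lambda x:cv2.copyMakeBorder(x,0,H-x.shape[0],0,0,cv2.BORDER_CONSTANT)
cv2.imwrite('pics/m4.png',cv2.hconcat([f(a),f(b)]))
E
```

```text
t 7.9 p [ 0.5207 -0.0455  0.1522] a -167.75 zaxis [-1.e-04 -1.e-04 -1.e+00] F [-0.4 -0.2 -3.3] w 0.34 gf 88.64948630332947 q [-0.43  0.35  0.49  2.02 -0.22  0.82  1.97]
tool shift [-0.0008  0.0001  0.0002] rz 0.05
```

View pics/m4.png

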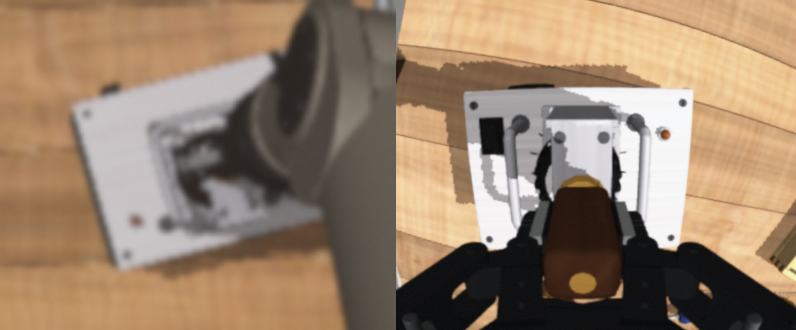

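Fork under the knob is centred: guard rods at 515/643, handle at 581, no side force. Now the straight pull.

Call:
move_arm:
  commands:
    - [[0, 0, -0.004, 0, 0, 0, 0.02], [0, 0, -0.002, 0, 0, 0, 0.02], [0, 0, -0.002, 0, 0, 0, 0.02], [0, 0, -0.0015, 0, 0, 0, 0.02], [0, 0, -0.0015, 0, 0, 0, 0.02], [0, 0, -0.0015, 0, 0, 0, 0.02], [0, 0, -0.0015, 0, 0, 0, 0.02], [0, 0, -0.0015, 0, 0, 0, 0.02], [0, 0, -0.0015, 0, 0, 0, 0.02]]
  squeeze: 110

```text
t: 9.12
eef_pos: [0.5218, -0.0458, 0.1708]
tool_rot: [0.001, -0.106, 0.994, 0.0]
contact_force: [-0.4, 0.2, -2.7]
gripper_width: 0.337
grasp_force: 110.2
```

Call:
move_arm:
  commands:
    - [[0, 0, -0.002, 0, 0, 0, 0.02], [0, 0, -0.002, 0, 0, 0, 0.02], [0, 0, -0.002, 0, 0, 0, 0.02], [0, 0, 0, 0, 0, 0, 0.02]]

```text
t: 9.62
eef_pos: [0.5206, -0.0456, 0.1755]
tool_rot: [0.0, -0.107, 0.994, 0.0]
contact_force: [0.0, -0.0, -4.5]
gripper_width: 0.334
grasp_force: 110.2
```

Call:
move_arm:
  commands:
    - [[0, 0, -0.006, 0, 0, 0, 0.02], [0, 0, -0.01, 0, 0, 0, 0.02], [0, 0, -0.015, 0, 0, 0, 0.02], [0, 0, -0.015, 0, 0, 0, 0.02], [0, 0, -0.01, 0, 0, 0, 0.02], [0, 0, -0.004, 0, 0, 0, 0.02], [0, 0, 0, 0, 0, 0, 0.02]]

```text
t: 10.5
eef_pos: [0.5204, -0.0455, 0.2354]
tool_rot: [0.0, -0.107, 0.994, 0.0]
contact_force: [0.2, 1.1, -4.2]
gripper_width: 0.339
grasp_force: 110.2
```

```bash
python3 - <<'E'
from h import *
st(); snap('side','s5.png')
im=cv2.imread('pics/s5.png'); a=cv2.resize(im[150:370,210:430],None,fx=2.5,fy=2.5,interpolation=cv2.INTER_CUBIC)
cv2.imwrite('pics/m5.png',a)
E
```

```text
t 10.5 p [ 0.5204 -0.0455  0.2354] a -167.76 zaxis [ 2.e-04  2.e-04 -1.e+00] F [ 0.2  1.1 -4.2] w 0.339 gf 110.24701237678528 q [-0.48  0.24  0.53  1.94 -0.14  1.    1.9 ]
```

View pics/m5.png

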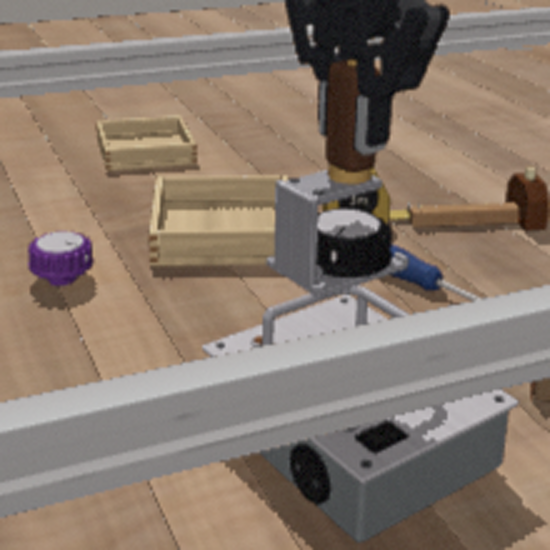

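The side view shows the knob riding on the fork, the shaft cleared and the controller unmoved. I'll carry it to open worktop at about (0.595, 0.148).

Call:
move_arm:
  commands:
    - [[-0.0043, 0.0065, 0, 0, 0, 0, 0.02], [-0.01, 0.0152, 0, 0, 0, 0, 0.02], [-0.01424, 0.02166, 0, 0, 0, 0, 0.02], [-0.01424, 0.02166, 0, 0, 0, 0, 0.02], [-0.01424, 0.02166, 0, 0, 0, 0, 0.02], [-0.01424, 0.02166, 0, 0, 0, 0, 0.02], [-0.01424, 0.02166, 0, 0, 0, 0, 0.02], [-0.01424, 0.02166, 0, 0, 0, 0, 0.02], [-0.01, 0.0152, 0, 0, 0, 0, 0.02], [-0.0043, 0.0065, 0, 0, 0, 0, 0.02], [0, 0, 0.01, 0, 0, 0, 0.02], [0, 0, 0.02, 0, 0, 0, 0.02], [0, 0, 0.025, 0, 0, 0, 0.02], [0, 0, 0.025, 0, 0, 0, 0.02], [0, 0, 0.025, 0, 0, 0, 0.02], [0, 0, 0.02, 0, 0, 0, 0.02], [0, 0, 0.007, 0, 0, 0, 0.02], [0, 0, 0, 0, 0, 0, 0.02], [0, 0, 0, 0, 0, 0, 0.02]]

```text
t: 12.92
eef_pos: [0.5959, 0.148, 0.1042]
tool_rot: [0.001, -0.106, 0.994, 0.0]
contact_force: [-1.2, 0.2, -4.3]
gripper_width: 0.337
grasp_force: 110.3
```

```bash
python3 - <<'E'
from h import *
go(.595,.148,.089,192.2)
E
```

```text
t 12.93 p [0.5959 0.148  0.1042] a -167.78 zaxis [ 1.6e-03  6.0e-04 -1.0e+00] F [-1.2  0.2 -4.3] w 0.337 gf 110.33904790878296 q [-0.63  0.55  0.39  1.84 -0.28  0.81  1.68]
tool shift [0.0009 0.0002 0.0152] rz 0.02
```

Call:
move_arm:
  commands:
    - [[0, 0, 0.004, 0, 0, 0, 0.02], [0, 0, 0.003, 0, 0, 0, 0.02], [0, 0, 0.003, 0, 0, 0, 0.02], [0, 0, 0.003, 0, 0, 0, 0.02], [0, 0, 0.0022, 0, 0, 0, 0.02], [0, 0, 0, 0, 0, 0, 0.02], [0, 0, 0, 0, 0, 0, 0.02]]

```text
t: 13.8
eef_pos: [0.5953, 0.148, 0.0882]
tool_rot: [0.0, -0.107, 0.994, 0.0]
contact_force: [0.0, -0.4, -2.7]
gripper_width: 0.334
grasp_force: 110.3
```

```bash
python3 - <<'E'
from h import *
go(.595,.148,.089,192.2); snap('side','s6.png')
im=cv2.imread('pics/s6.png'); a=cv2.resize(im[160:290,230:390],None,fx=4.5,fy=4.5,interpolation=cv2.INTER_CUBIC)
cv2.imwrite('pics/m6.png',a)
E
```

```text
t 13.8 p [0.5953 0.148  0.0882] a -167.77 zaxis [ 2.e-04  1.e-04 -1.e+00] F [ 0.  -0.4 -2.7] w 0.334 gf 110.33211708068848 q [-0.63  0.57  0.38  1.84 -0.29  0.78  1.69]
tool shift [ 0.0002  0.0001 -0.0008] rz 0.03
```

View pics/m6.png

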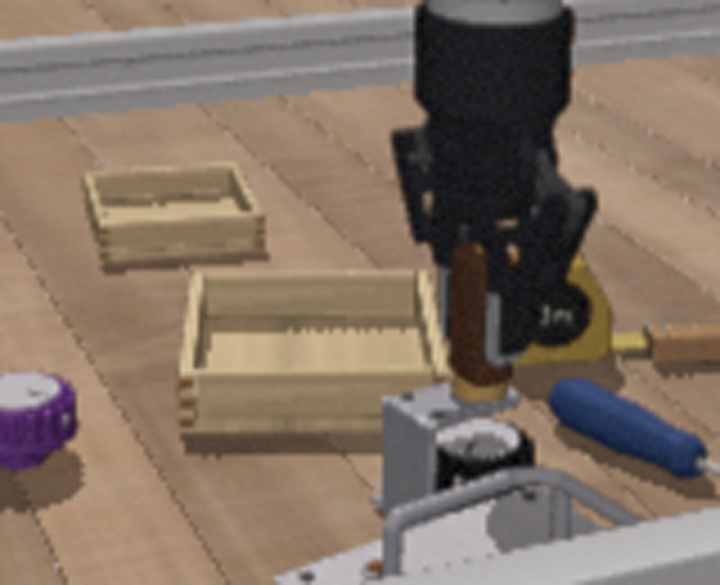

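Knob's weight is off the fork (−4.3 to −2.7 N), so it is standing. Now I'll slide the puller out.

Call:
move_arm:
  commands:
    - [[0.006, 0, 0, 0, 0, 0, 0.02], [0.01, 0, 0, 0, 0, 0, 0.02], [0.014, 0, 0, 0, 0, 0, 0.02], [0.018, 0, 0, 0, 0, 0, 0.02], [0.02, 0, 0, 0, 0, 0, 0.02], [0.02, 0, 0, 0, 0, 0, 0.02], [0.02, 0, 0, 0, 0, 0, 0.02], [0.016, 0, 0, 0, 0, 0, 0.02], [0.01, 0, 0, 0, 0, 0, 0.02], [0.006, 0, 0, 0, 0, 0, 0.02], [0, 0, 0, 0, 0, 0, 0.02], [0, 0, 0, 0, 0, 0, 0.02]]

```text
t: 15.35
eef_pos: [0.4591, 0.1185, 0.0882]
tool_rot: [0.0, -0.107, 0.994, 0.0]
contact_force: [0.2, -0.5, -3.5]
gripper_width: 0.337
grasp_force: 110.3
```

```bash
python3 - <<'E'
from h import *
o,M=st(); im=snap('wrist','w7.png'); snap('top','t7.png'); snap('side','s7.png')
a=cv2.imread('pics/w7.png')[100:400,100:540]; b=cv2.imread('pics/s7.png')[200:300,250:370]
b=cv2.resize(b,(360,300),interpolation=cv2.INTER_CUBIC); cv2.imwrite('pics/m7.png',cv2.hconcat([a,b]))
E
```

```text
t 15.35 p [0.4591 0.1185 0.0882] a -167.76 zaxis [ 9.e-04  2.e-04 -1.e+00] F [ 0.2 -0.5 -3.5] w 0.337 gf 110.33204555511475 q [-0.72  0.38  0.4   2.17 -0.24  0.64  1.64]
```

View pics/m7.png

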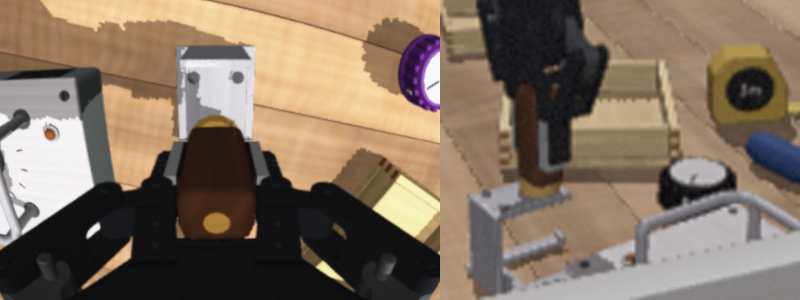

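The knob stands upright at side crop (697,170) and the puller is clear of it. That is 11 pictures viewed, one over the limit of 10, so from here I'll check by numbers only. Setting the puller down.

Call:
move_arm:
  commands:
    - [[0, 0, 0.0012, 0, 0, 0, 0.02], [0, 0, 0.0012, 0, 0, 0, 0.02], [0, 0, 0, 0, 0, 0, 0.02], [0, 0, 0, 0, 0, 0, 0.035], [0, 0, 0, 0, 0, 0, 0.05], [0, 0, 0, 0, 0, 0, 0.0854], [0, 0, 0, 0, 0, 0, 0.0854], [0, 0, -0.02, 0, 0, 0, 0.0854], [0, 0, -0.04, 0, 0, 0, 0.0854], [0, 0, -0.04, 0, 0, 0, 0.0854], [0, 0, -0.03, 0, 0, 0, 0.0854]]

```text
t: 16.88
eef_pos: [0.4586, 0.1183, 0.2173]
tool_rot: [0.001, -0.106, 0.994, 0.0]
contact_force: [0.1, 0.9, 0.1]
gripper_width: 1.002
grasp_force: 0.0
```

```bash
python3 - <<'E'
from h import *
o,M=st()
def disc(n,z,box):
    im=imaging.read_camera(n); h=cv2.cvtColor(im,cv2.COLOR_RGB2HSV); m=((h[...,1]<40)&(h[...,2]>150)).astype(np.uint8)
    k=np.zeros_like(m);k[box[1]:box[3],box[0]:box[2]]=1;m&=k
    nn,l,s,c=cv2.connectedComponentsWithStats(m)
    for i in range(1,nn):
        if s[i,4]>25: print(n,s[i],c[i].round(1),plane(n,*c[i],z,bot.get_obs() if n=='wrist' else None).round(4))
print('side hand',plane('side',335.7,256.7,.04))
disc('side',.04,(320,245,355,270)); disc('top',.04,(340,160,400,230)); 
# puller upright? handle-top dot (yellow) in side; expected projection
def proj(n,p):
    c=imaging.calibration(n);E=np.linalg.inv(np.array(c['extrinsics']));q=np.array(c['intrinsics'])@(E[:3,:3]@p+E[:3,3]);return q[:2]/q[2]
for n in('side','top'): print(n,'exp handle top',proj(n,np.array([.4591,.1185,.14])),'knob',proj(n,np.array([.595,.148,.04])))
cv2.imwrite('pics/t8.png',imaging.read_camera('top')[:,:,::-1])
E
```

```text
t 16.88 p [0.4586 0.1183 0.2173] a -167.78 zaxis [ 1.1e-03  7.0e-04 -1.0e+00] F [0.1 0.9 0.1] w 1.002 gf 0.0 q [-0.81  0.16  0.48  2.06 -0.09  0.94  1.5 ]
side hand [0.5916562  0.14600143 0.04      ]
side [327 253  18   8 113] [335.7 256.5] [0.5922 0.1469 0.04  ]
top [352 182  15  15 169] [358.8 188.9] [0.5939 0.1474 0.04  ]
top [393 190   7   6  26] [396.1 192.5] [0.5803 0.0446 0.04  ]
side exp handle top [283.75131659 229.0376204 ] knob [336.63829969 256.08146916]
top exp handle top [375.60842792 234.93753413] knob [358.57367143 188.47721175]
```

Call:
move_arm:
  commands:
    - [[-0.0275, 0, 0, 0, 0, 0, 0.0854], [-0.0275, 0, 0, 0, 0, 0, 0.0854], [-0.0275, 0, 0, 0, 0, 0, 0.0854], [-0.0275, 0, 0, 0, 0, 0, 0.0854], [-0.0277, 0, 0, 0, 0, 0, 0.0854], [0, 0, 0, 0, 0, 10.6, 0.0854], [0, 0, 0, 0, 0, 10.6, 0.0854], [0, 0, 0, 0, 0, 10.5, 0.0854], [0, 0, 0.04, 0, 0, 0, 0.0854], [0, 0, 0.04, 0, 0, 0, 0.0854], [0, 0, 0.03, 0, 0, 0, 0.0854], [0, 0, 0.02, 0, 0, 0, 0.0854], [0, 0, 0, 0, 0, 0, 0.0854]]

```text
t: 18.65
eef_pos: [0.5917, 0.147, 0.0838]
tool_rot: [-0.002, 0.169, 0.986, -0.001]
contact_force: [0.2, -0.5, 0.4]
gripper_width: 1.0
grasp_force: 0.0
```

```bash
python3 - <<'E'
from h import *
go(.5932,.1472,.003,160.5)
im=imaging.read_camera('wrist');p=bot.get_obs();h=cv2.cvtColor(im,cv2.COLOR_RGB2HSV); m=((h[...,1]<40)&(h[...,2]>150)).astype(np.uint8)
nn,l,s,c=cv2.connectedComponentsWithStats(m)
for i in range(1,nn):
    if s[i,4]>300: print(s[i],c[i].round(1),plane('wrist',*c[i],.04,p).round(4))
E
```

```text
t 18.65 p [0.5917 0.147  0.0838] a 160.52 zaxis [-0.0033 -0.0015 -1.    ] F [ 0.2 -0.5  0.4] w 1.0 gf 0.0 q [-0.72  0.6   0.52  1.86 -0.4   0.79  1.24]
tool shift [-0.0016  0.0009  0.0808] rz 0.02
[ 180    0   92   74 1955] [229.6  29.6] [0.4576 0.1404 0.04  ]
[186  65  32  47 658] [201.1  88.1] [0.4854 0.1107 0.04  ]
[   19    89   161   246 16292] [ 93.5 215.6] [ 0.5318 -0.0163  0.04  ]
[   0  166   62  133 3394] [ 30.5 237.1] [ 0.5216 -0.1198  0.04  ]
[ 282  197   66   62 3079] [315.1 227.2] [0.5955 0.1472 0.04  ]
[   0  286   72  114 4029] [ 31.9 347.9] [ 0.6483 -0.2813  0.04  ]
```

Call:
move_arm:
  commands:
    - [[-0.002, 0.001, 0.02, 0, 0, 0, 0.0854], [0, 0, 0.025, 0, 0, 0, 0.0854], [0, 0, 0.02, 0, 0, 0, 0.0854], [0, 0, 0.01, 0, 0, 0, 0.0854], [0, 0, 0.004, 0, 0, 0, 0.0854], [0, 0, 0, 0, 0, 0, 0.075], [0, 0, 0, 0, 0, 0, 0.068], [0, 0, 0, 0, 0, 0, 0.05], [0, 0, 0, 0, 0, 0, 0.05], [0, 0, 0, 0, 0, 0, 0.05]]
  squeeze: 40

```text
t: 19.95
eef_pos: [0.5957, 0.1477, 0.0078]
tool_rot: [0.001, 0.169, 0.986, 0.0]
contact_force: [-2.3, 0.2, 5.2]
gripper_width: 0.703
grasp_force: 41.9
```

```bash
python3 - <<'E'
from h import *
st()
E
```

```text
t 19.95 p [0.5957 0.1477 0.0078] a 160.52 zaxis [ 1.1e-03  6.0e-04 -1.0e+00] F [-2.3  0.2  5.2] w 0.703 gf 41.89495861530304 q [-0.67  0.71  0.44  1.88 -0.47  0.66  1.29]
```

Call:
move_arm:
  commands:
    - [[0, 0, -0.01, 0, 0, 0, 0.05], [0, 0, -0.03, 0, 0, 0, 0.05], [0, 0, -0.04, 0, 0, 0, 0.05], [0, 0, -0.025, 0, 0, 0, 0.05], [0.0059, 0.0115, 0, 0, 0, 0, 0.05], [0.0118, 0.02296, 0, 0, 0, 0, 0.05], [0.0118, 0.02296, 0, 0, 0, 0, 0.05], [0.0118, 0.02296, 0, 0, 0, 0, 0.05], [0.0118, 0.02296, 0, 0, 0, 0, 0.05], [0.0118, 0.02296, 0, 0, 0, 0, 0.05], [0.0118, 0.02296, 0, 0, 0, 0, 0.05], [0.0059, 0.0115, 0, 0, 0, 0, 0.05], [0, 0, 0, 0, 0, 0, 0.05]]

```text
t: 21.58
eef_pos: [0.5702, 0.328, 0.1112]
tool_rot: [-0.0, 0.168, 0.986, -0.0]
contact_force: [0.5, -0.8, -1.2]
gripper_width: 0.702
grasp_force: 43.6
```

```bash
python3 - <<'E'
from h import *
go(.5715,.3268,.0158,160.5)
E
```

```text
t 21.57 p [0.5702 0.328  0.1112] a 160.65 zaxis [-5.e-04 -2.e-04 -1.e+00] F [ 0.5 -0.8 -1.2] w 0.702 gf 43.57708990573883 q [-0.99  0.63  0.53  1.73 -0.39  0.89  0.94]
tool shift [-0.0016 -0.0007  0.0954] rz 0.15
```

Call:
move_arm:
  commands:
    - [[-0.0016, -0.0007, 0.025, 0, 0, 0, 0.05], [0, 0, 0.025, 0, 0, 0, 0.05], [0, 0, 0.02, 0, 0, 0, 0.05], [0, 0, 0.012, 0, 0, 0, 0.05], [0, 0, 0.006, 0, 0, 0, 0.05], [0, 0, 0.003, 0, 0, 0, 0.05], [0, 0, 0, 0, 0, 0, 0.05]]

```text
t: 22.45
eef_pos: [0.5724, 0.3258, 0.0211]
tool_rot: [0.0, 0.169, 0.986, 0.0]
contact_force: [0.2, 0.2, -1.0]
gripper_width: 0.7
grasp_force: 43.6
```

Call:
move_arm:
  commands:
    - [[0, 0, 0.0015, 0, 0, 0, 0.05], [0, 0, 0.0015, 0, 0, 0, 0.05], [0, 0, 0, 0, 0, 0, 0.05]]

```text
t: 22.82
eef_pos: [0.572, 0.3257, 0.0177]
tool_rot: [-0.0, 0.169, 0.986, -0.0]
contact_force: [0.2, 0.1, -1.6]
gripper_width: 0.703
grasp_force: 43.6
```

Call:
move_arm:
  commands:
    - [[0, 0, 0.001, 0, 0, 0, 0.05], [0, 0, 0.001, 0, 0, 0, 0.05], [0, 0, 0, 0, 0, 0, 0.05]]

```text
t: 23.2
eef_pos: [0.5721, 0.3257, 0.0159]
tool_rot: [-0.0, 0.169, 0.986, 0.0]
contact_force: [-0.6, -0.2, 1.7]
gripper_width: 0.704
grasp_force: 44.0
```

Call:
move_arm:
  commands:
    - [[0, 0, 0, 0, 0, 0, 0.063], [0, 0, 0, 0, 0, 0, 0.068], [0, 0, 0, 0, 0, 0, 0.075], [0, 0, 0, 0, 0, 0, 0.075], [0, 0, -0.02, 0, 0, 0, 0.075], [0, 0, -0.04, 0, 0, 0, 0.075], [0, 0, -0.04, 0, 0, 0, 0.075], [0, 0, -0.04, 0, 0, 0, 0.075], [0, 0, -0.04, 0, 0, 0, 0.075], [0, 0, -0.02, 0, 0, 0, 0.075], [0, 0, 0, 0, 0, 0, 0.075], [0, 0, 0, 0, 0, 0, 0.075]]

```text
t: 24.7
eef_pos: [0.5711, 0.3254, 0.2142]
tool_rot: [-0.001, 0.169, 0.986, -0.001]
contact_force: [1.1, -0.0, -0.0]
gripper_width: 0.88
grasp_force: 0.0
```

```bash
python3 - <<'E'
from h import *
p,M=st(); im=snap('wrist','w9.png');h=cv2.cvtColor(im,cv2.COLOR_RGB2HSV)
m=((h[...,1]<40)&(h[...,2]>150)).astype(np.uint8)
nn,l,s,c=cv2.connectedComponentsWithStats(m)
for i in range(1,nn):
    if 150<s[i,4]<4000: print('disc?',s[i],c[i].round(1),plane('wrist',*c[i],.048,p).round(4))
t=snap('top','t9.png');s0=cv2.imread('pics/top0.png')[:,:,::-1]
print('controller diff',np.abs(t[170:245,388:475].astype(int)-s0[170:245,388:475]).mean())
hh=cv2.cvtColor(t,cv2.COLOR_RGB2HSV);m=((hh[...,1]<90)&(hh[...,2]<70)).astype(np.uint8);
S=snap('side','s9.png');hs=cv2.cvtColor(S,cv2.COLOR_RGB2HSV)
m=((hs[...,0]<14)&(hs[...,1]>110)&(hs[...,2]<110)).astype(np.uint8);k=np.zeros_like(m);k[200:290,240:330]=1;m&=k
nn,l,s,c=cv2.connectedComponentsWithStats(m)
for i in range(1,nn):
    if s[i,4]>100: print('handle side',s[i],c[i].round(1))
# tray in wrist: rim mask quad
m=((h[...,0]>21)&(h[...,0]<30)&(h[...,1]>70)&(h[...,2]>90)).astype(np.uint8)
nn,l,s,c=cv2.connectedComponentsWithStats(m)
for i in range(1,nn):
    if s[i,4]>1500: print('tray',s[i],c[i].round(1),plane('wrist',*c[i],.01,p).round(4))
E
```

```text
t 24.7 p [0.5711 0.3254 0.2142] a 160.55 zaxis [-0.0021 -0.0012 -1.    ] F [ 1.1 -0.  -0. ] w 0.88 gf 0.0 q [-1.03  0.52  0.59  1.65 -0.32  1.08  0.89]
disc? [  0   0  44  48 950] [14.2 16.9] [ 0.1745 -0.0088  0.048 ]
disc? [   5    0  125  103 1400] [63.8 44.4] [0.2917 0.0873 0.048 ]
disc? [ 436    0   67  295 1844] [477.1 139.1] [0.5843 0.5088 0.048 ]
disc? [ 201   15   38   38 1129] [219.4  33.2] [0.3924 0.2861 0.048 ]
disc? [  82  107   80   72 1552] [121.4 136.7] [0.4457 0.1344 0.048 ]
disc? [ 296  160   42   41 1349] [316.7 180.2] [0.5715 0.3273 0.048 ]
disc? [   3  277   82  104 3406] [ 43.6 329.1] [ 0.664  -0.2726  0.048 ]
disc? [  0 305  59  83 403] [ 27.  347.2] [ 0.7043 -0.4209  0.048 ]
disc? [  0 337  50  63 835] [ 17.3 371.5] [ 0.7858 -0.6259  0.048 ]
controller diff 26.00669220945083
handle side [276 229  15  34 439] [282.8 245.2]
tray [ 258  118  102  112 3503] [308.7 189.8] [0.5878 0.3117 0.01  ]
```

```bash
python3 - <<'E'
from h import *
for f in('top0','t9'):
    h=cv2.cvtColor(cv2.imread(f'pics/{f}.png'),cv2.COLOR_BGR2HSV)[160:250,385:477]
    m=((h[...,1]<45)&(h[...,2]>110)).astype(np.uint8);c=max(cv2.findContours(m,0,1)[0],key=cv2.contourArea);print(f,cv2.minAreaRect(c))
print(bot.hand_in())
E
```

```text
top0 ((46.098045349121094, 47.94244384765625), (53.661312103271484, 69.74720764160156), 75.52970886230469)
t9 ((45.834022521972656, 48.37759017944336), (53.20733642578125, 68.15177154541016), 75.0685806274414)
the job is handed in; nothing more can be done
None
```

Job done and handed in, at about 25 s of the 58 s allowed: the knob is off the shaft and in the larger tray, flat and right way up. The puller stands upright on the worktop and the controller has not moved; I viewed 11 pictures, one over the limit of 10.

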